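Put the pot, beaker and bottle back on their own stations

ROBOT

A 6-joint arm with a two-finger parallel gripper is mounted at the origin on a cart in front of the work surface, level with it; the furniture and walls round the work are solid. World frame = base frame: x ahead of the robot, y to its left, z up, the work surface at z = 0. Lengths are in mm, angles in degrees, forces in N, time in s.
With the tool pointing down it reaches from about 350 to 775 mm from the base axis. Payload 5.5 kg.
Tool frame: the origin (TCP) lies on the centre line of the jaws, within the pads' length; the fingertips stand 14 mm ahead of it and the grasp point (between the pads) lies 5 mm behind it; z points along the fingers, y is the line along which they close (so a half turn about z gives the same grasp; the last joint's range is limited). The gripper opens to 85 mm and grips with 20 to 120 N. Pads are 22 mm wide; open, the fingers measure 114 mm over their backs; the gripper's body (76 mm by 85 mm) begins 54 mm behind the grasp point. The pads swing forward as they close: fully open they stand 13 mm farther back than shut.
Start: joints at [68.606, 17.945, 2.641, 74.691, 0, 82.002], TCP at [133.235, 559.391, 245.323] pointing down, gripper open.
Joint ranges: [-158.12, 158.12], [-49.38, 96.58], [-58.88, 72.47], [-126.05, 133.96], [-84.25, 85.87], [-180, 180]. Speed limits (degrees/s): [147.25, 147.25, 180, 180, 180, 180].

INTERFACE

Orientations are given as a 3x3 rotation matrix whose columns are the frame's x, y, z axes.
In Python, from bench import arm, vision, job gives the robot as it stands. The module is installed in compiled form; this text tells all that it offers.
- The arm moves only by the shell command python3 -m pendant 'ROWS' [FORCE]. ROWS is JSON, a list of rows, each an object of numbers: "claw": the finger opening in m, from 0 to 0.0854; "x", "y", "z": the shift along the tool's x, y, z in m; "rx", "ry", "rz": the turn, a rotation vector about the tool's x, y, z in degrees. A call has 1 to 8 rows; each row is the pose to reach, as a shift and turn from the pose commanded when the call began, along the tool's axes at that moment; what a row does not reach only later rows make up. A row lasts 1/8 s, in which the tool goes at most 62.5 mm and 10.7 degrees, less where a joint would pass 70% of its speed; a pose out of reach is approached as far as the arm can. A call with a gripper value outside its range is refused whole. The fingers move at their own pace and stop on an object; FORCE is the grip in N (left out, the last holds). Time passes only in rows, so rows that repeat a pose let the fingers close. It gives the time, the measured TCP pose, the force, the opening and the grip force at its end, in the units of the state.
- arm.get_state(): the state, without advancing time (a new reading comes with each control period).
- vision.snapshot(name): name is "scene" or "top"; returns the picture (420x560x3 uint8, red, green, blue); there is no depth.
- vision.camera_model(name): a dict with "mtx" (3x3 intrinsics, pixels), "D" ([k1, k2, p1, p2, k3] as OpenCV has them; the pictures are not rectified), "R" (3x3) and "t" (3): a world point X has camera coordinates R X + t. Camera axes: x right, y down, z forward; pixel columns grow to the right and rows downward; lengths in mm; the calibration is good to about 2 mm. A picture is of the moment at which its call begins. camera_model takes no time and is no camera call.
- job.sign_off(): hands the job in; it is judged then, once.
Trained networks look in the newest picture that a camera, given by its name, has taken for a name from the list of things; names that differ only in an ending like _2 or _b are one class to them, and where a whole thing is asked for, a point or a joint stands for the part that bears it (a point fixed in the world has none). Each returns a list of dicts, best first, with "conf" (0 to 1); they miss things now and then, are a little off and sometimes report something else, mostly with a low value. They report only what shows in the picture. A call takes as long as a camera call. They do not tell look-alikes from the thing itself.
- vision.regions_of(thing, camera): "mask" (420x560 bool, what is visible of it) and "location" ([column, row] in pixels, amid what is visible of it).
The state is a dict: "clock": time; "joints": joint angles; "qd": joint speeds; "effort": joint torques, N m; "tool_pos": TCP position; "ee_rot": TCP orientation; "wrist_force": force on the tool from outside, world axes, zero at the start; "torque": the same for the moment, N m; "finger_gap": opening from 0.0 (shut) to 1.0 (fully open); "gripper_force": force on a finger pad.
Only numpy, scipy, OpenCV 4.12 (cv2) and the standard library are available. Lean on these libraries where they do the work, as an engineer would, in place of code of your own. Each camera call takes 0.05 s, during which the arm holds its last target. There are 200 camera calls.

TASK

The three vessels on the bench stand at the wrong stations: move the white sample pot onto the pan of the balance, the small glass beaker onto the plate of the magnetic stirrer and the amber bottle into the round spill tray, each upright in the middle of its station. Every station is taken at first, so park one of them on the free cork mat on the way. Set things down gently without dropping or tipping them, and leave the timer, the label roll and the funnel where they are.

Things in the scene. Friction and masses are not known exactly. Their poses are not given: they have to be found in the camera images.
- pot_center (a point): White round sample pot with a white screw lid, upright, 54 mm across (body 52 mm), 68 mm high; at the start it stands in the spill tray. Origin at its centre, half-way up; z up.
- beaker_center (a point): Small empty clear glass beaker, upright, 44 mm across, 55 mm high, open at the top; at the start it stands on the balance pan. Origin at its centre, half-way up; z up.
- bottle_center (a point): Amber glass bottle with a black screw cap, upright, round body 58 mm across, 118 mm high with its cap (shoulder starts above mid-height); at the start it stands on the stirrer. Origin at its centre, half-way up; z up.
- balance_top (a point): Compact white balance, 130 x 110 mm, with a dark display strip and a round steel pan of 84 mm; fixed. Point: centre of the pan's upper face, 40 mm above the bench; x of this point points from the display to the pan.
- stirrer_top (a point): Grey magnetic stirrer, 125 x 105 mm, with a black knob at its front and a white rectangular top plate of 86 x 92 mm; fixed. Point: centre of the plate's upper face, 42 mm above the bench; x points from the knob to the back.
- tray_top (a point): Shallow round grey spill tray, 112 mm across outside at the rim, about 94 mm inside at the floor, rim 9 mm above the bench; fixed. Point: centre of its inner floor, 3 mm above the bench.
- mat_top (a point): Square cork mat, 95 x 95 x 4 mm, empty at the start, free for setting a thing down for a while; fixed. Point: centre of its upper face, 4 mm above the bench.
- timer_center (a point): Bystander: white bench timer standing on its foot, 35 x 68 mm, 65 mm high; loose. Origin half-way up.
- label_roll_center (a point): Bystander: roll of white labels, 67 x 60 mm, 40 mm high; loose. Origin half-way up.
- funnel_center (a point): Bystander: white funnel standing mouth down, 69 mm across, 78 mm high, at the back; loose. Origin half-way up.
There are look-alikes about, which are no part of the job. What is shaped like the part that bears stirrer_top but purple or yellow is not meant.

How it is judged:
By the outcome, as a careful person would: the job done as asked, in the order asked, and still so for the second after the job is handed in, with the robot touching nothing.
It also fails if it takes over 122 s, if anything falls off the work surface, if the arm or the gripper's body presses on something with over 40 N, if the wrist force passes 120 N, or if a joint passes its speed limit or range.

## Working session

There is one attempt and no reset: what is moved stays moved. The work goes in short steps, Python scripts to look and compute and a shell command to move; the robot and the scene stay as the last step left them, time stands still between calls to the robot, and variables do not carry over. Pictures are saved under pics/ and viewed, at most 14 in all, crops included, and the job is handed in when it is done.

```bash
mkdir -p pics
cat > h.py <<'E'
import numpy as np, cv2
from bench import arm, vision, job
def save(n,f,crop=None,s=1):
    im=vision.snapshot(n)
    if crop: a,b,c,d=crop; im=im[b:d,a:c]
    im=cv2.resize(im,None,fx=s,fy=s,interpolation=cv2.INTER_CUBIC)
    cv2.imwrite('pics/'+f,im[:,:,::-1])
def px2z(n,uv,z):
    m=vision.camera_model(n);K,D,R,t=[np.array(m[k],float) for k in('mtx','D','R','t')]
    p=cv2.undistortPoints(np.array(uv,float).reshape(-1,1,2),K,D).reshape(-1,2)
    d=np.c_[p,np.ones(len(p))]@R; c=-R.T@t.ravel()
    return c+d*((z-c[2])/d[:,2])[:,None]
def proj(n,X):
    m=vision.camera_model(n);K,D,R,t=[np.array(m[k],float) for k in('mtx','D','R','t')]
    return cv2.projectPoints(np.array(X,float).reshape(-1,3),cv2.Rodrigues(R)[0],t,K,D)[0].reshape(-1,2)
E
python3 - <<'E'
from h import *
for n in('top','scene'):
    save(n,n+'1.png',s=1.4)
    m=vision.camera_model(n);R=np.array(m['R']);print(n,(-R.T@np.array(m['t']).ravel()).round(),R.round(2).tolist())
    for th in('pot_center','beaker_center','bottle_center','balance_top','stirrer_top','tray_top','mat_top','timer_center','label_roll_center','funnel_center'):
        r=vision.regions_of(th,n)
        print(th,[(round(a['conf'],2),np.round(a['location']).tolist(),int(a['mask'].sum()),cv2.boundingRect(a['mask'].astype('uint8'))) for a in r[:4]])
print(arm.get_state())
E
```

```text
top [  64.  -95. 1684.] [[-0.19, -0.98, 0.01], [-0.93, 0.17, -0.31], [0.31, -0.07, -0.95]]
pot_center [(0.73, [256.0, 222.0], 242, (250, 214, 16, 20)), (0.15, [248.0, 267.0], 258, (241, 255, 18, 20))]
beaker_center [(0.52, [128.0, 275.0], 210, (118, 269, 17, 16))]
bottle_center [(0.76, [322.0, 233.0], 340, (315, 222, 19, 23))]
balance_top [(0.9, [135.0, 285.0], 1107, (111, 261, 43, 47))]
stirrer_top [(0.87, [320.0, 248.0], 796, (304, 228, 38, 37)), (0.63, [439.0, 230.0], 1110, (422, 214, 35, 38)), (0.56, [375.0, 235.0], 1143, (356, 217, 39, 42))]
tray_top [(0.82, [263.0, 231.0], 558, (243, 212, 33, 30)), (0.49, [212.0, 271.0], 255, (201, 264, 21, 16))]
mat_top [(0.8, [182.0, 231.0], 678, (170, 218, 26, 27))]
timer_center [(0.59, [208.0, 271.0], 226, (201, 264, 21, 15))]
label_roll_center [(0.76, [248.0, 264.0], 299, (241, 255, 19, 20))]
funnel_center [(0.58, [222.0, 174.0], 271, (214, 166, 19, 19))]
scene [ -300. -1049.  1139.] [[0.7, -0.72, 0.0], [-0.46, -0.45, -0.76], [0.55, 0.53, -0.65]]
pot_center [(0.82, [253.0, 221.0], 280, (247, 211, 14, 23))]
beaker_center [(0.48, [153.0, 176
[... 872 characters left out ...]

       7.57025265e-04, 8.20019440e+01]), 'qd': array([ 0.02796671,  0.05326246, -0.03550602,  0.00089585,  0.01588419,
       -0.01863708]), 'effort': array([-1.41106306e-03, -4.80474043e+01,  2.98822582e+01,  1.13193605e-04,
       -2.35275820e-04,  2.90496544e-06]), 'tool_pos': array([133.21844534, 559.39344584, 245.32825484]), 'ee_rot': array([[-9.72797351e-01,  2.31657751e-01,  1.41691229e-05],
       [ 2.31657752e-01,  9.72797348e-01,  7.23916031e-05],
       [ 2.98639077e-06,  7.37047469e-05, -9.99999997e-01]]), 'wrist_force': array([-0.5129227 , -0.41384078, -0.29875187]), 'torque': array([ 0.01212235, -0.00955715, -0.01393384]), 'gripper_force': 0.0, 'finger_gap': 0.999837770493957}
```

View pics/top1.png

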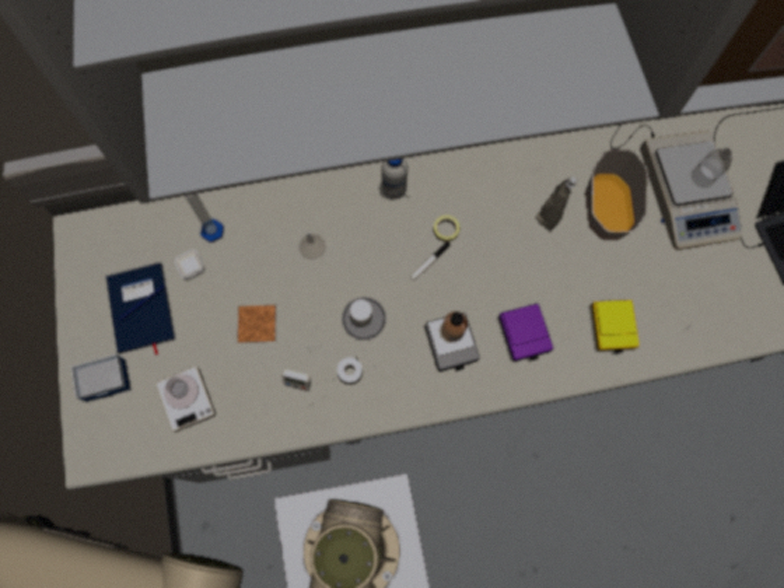

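View pics/scene1.png

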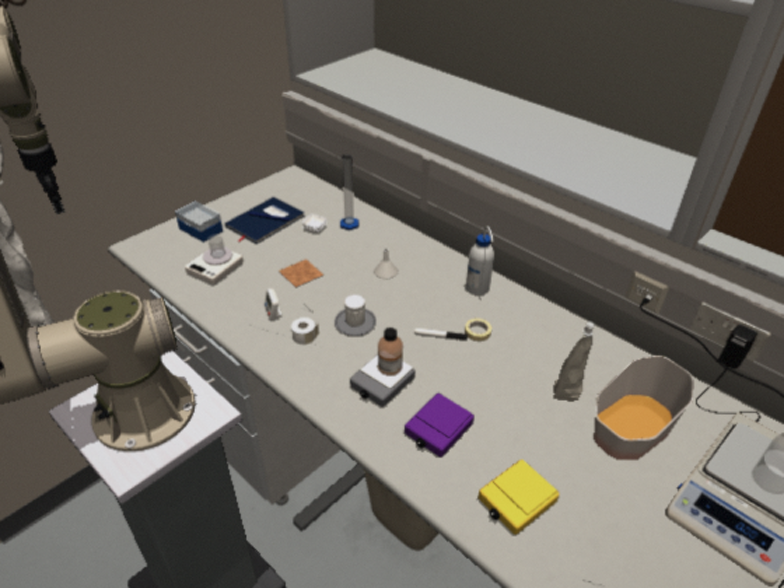

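The top view (pixels in the 1.4x picture) shows:
- pot in the tray at (360,312)
- bottle on the grey/white stirrer at (453,330), with purple (525,330) and yellow (615,325) look-alikes
- beaker on the small balance at (180,390); the big balance with a beaker at (695,180) is out of reach
- mat at (257,323)

Candidates: stirrer = grey (322,245 original), not purple (375,235) or yellow (439,230). White things: pot (256,222), label roll (248,267), timer (212,271), cup by the mat (135,188). I'll check these in a close crop.

Run:
```python
from h import *
save('top','top2.png',(105,200,345,310),3.3)
save('scene','scene2.png',(125,160,305,290),4.4)
```

```text
(no output)
```

View pics/top2.png

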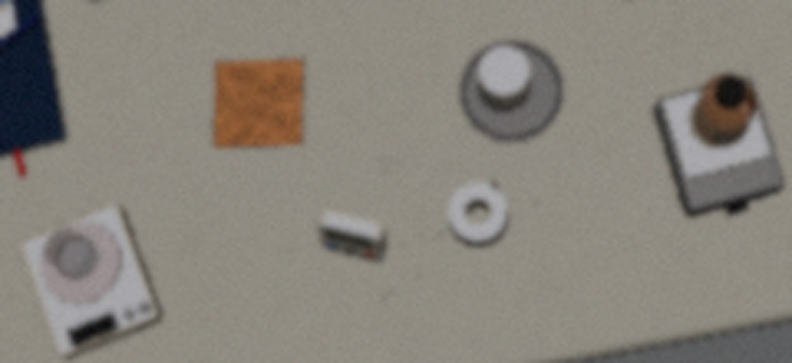

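View pics/scene2.png

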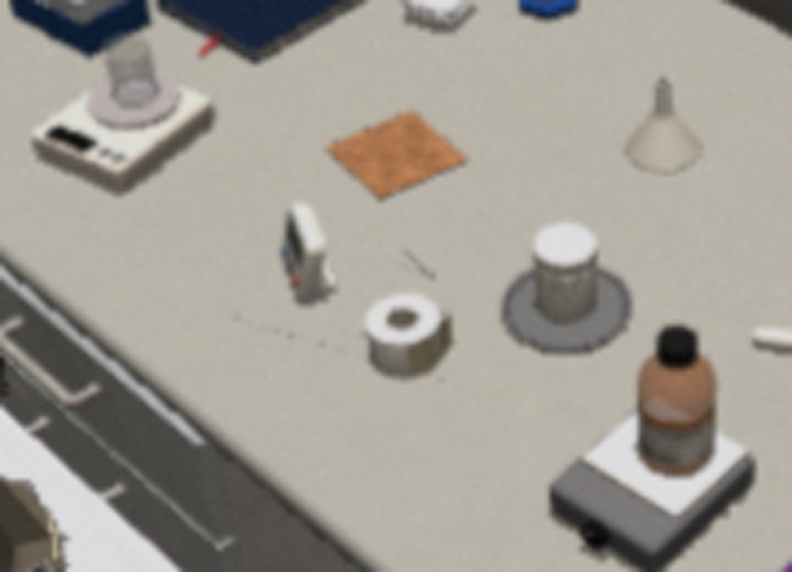

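Both crops agree: pot in the grey tray (top crop 504,70), bottle on the grey/white-plated stirrer (732,90), beaker on the small balance's pan (73,254), cork mat (260,103). No purple or yellow object is chosen.

Run:
```python
from h import *
T=lambda p:(np.array(p,float)+.5)/3.3+[105-.5,200-.5]
S=lambda p:(np.array(p,float)+.5)/4.4+[125-.5,160-.5]
def c(n,z,t,s):
    print(n,*[px2z(k,f(p),z)[:,:2].round(0).tolist() for k,f,p in(('top',T,t),('scene',S,s)) if p])
c('pan',40,[(82,261)],[(134,101)])
c('tray rim',9,[(511,90),(460,90),(562,90)],[(566,303),(503,304),(630,304)])
c('mat',4,[(216,62),(304,58),(303,146),(214,147)],[(330,150),(412,112),(466,158),(383,199)])
c('plate',42,[(658,104),(775,155),(685,180)],[(585,457),(752,453),(675,512)])
c('lid',71,[(504,70)],[(566,244)])
c('beaker rim',95,[(73,249)],[(130,45)])
c('cap',160,[(732,88)],[(678,335)])
c('bal',35,[(25,245),(122,207),(158,315),(68,354)],[(35,140),(210,100)])
c('timer',65,[(353,224)],[(305,215)])
c('roll',40,[(478,208)],[(405,318)])
# silhouette fit
from scipy.optimize import least_squares
def fit(th,x0,prof,zb):
    a=np.linspace(0,2*np.pi,60)
    P=np.array([[r*np.cos(q),r*np.sin(q),z+zb] for r,z in prof for q in a])
    bb={}
    for n in('top','scene'):
        vision.snapshot(n); r=vision.regions_of(th,n)
        if r:
            v,u=np.nonzero(r[0]['mask']); bb[n]=np.array([u.min()-.5,u.max()+.5,v.min()-.5,v.max()+.5])
    def f(n,x):
        q=proj(n,P+[x[0],x[1],0]); return np.array([q[:,0].min(),q[:,0].max(),q[:,1].min(),q[:,1].max()])-bb[n]
    for sel in [[n] for n in bb]+[list(bb)]:
        s=least_squares(lambda x:np.concatenate([f(n,x) for n in sel]),x0)
        print(th,sel,s.x.round(1),s.fun.round(1))
fit('pot_center',[470,-20],[(27,0),(27,68)],3)
fit('beaker_center',[400,300],[(22,0),(22,55)],40)
fit('bottle_center',[400,-180],[(29,0),(29,65),(14,118)],42)
```

```text
pan [[434.0, 336.0]] [[429.0, 330.0]]
tray rim [[541.0, -126.0], [551.0, -73.0], [531.0, -179.0]] [[539.0, -127.0], [501.0, -91.0], [576.0, -167.0]]
mat [[631.0, 180.0], [618.0, 86.0], [522.0, 100.0], [538.0, 193.0]] [[536.0, 184.0], [627.0, 175.0], [616.0, 85.0], [524.0, 94.0]]
plate [[489.0, -272.0], [413.0, -380.0], [405.0, -283.0]] [[406.0, -289.0], [497.0, -375.0], [414.0, -375.0]]
lid [[546.0, -122.0]] [[543.0, -126.0]]
beaker rim [[435.0, 329.0]] [[439.0, 335.0]]
cap [[461.0, -333.0]] [[460.0, -332.0]]
bal [[462.0, 395.0], [484.0, 290.0], [366.0, 266.0], [343.0, 362.0]] [[336.0, 350.0], [482.0, 288.0]]
timer [[417.0, 55.0]] [[420.0, 62.0]]
roll [[416.0, -71.0]] [[413.0, -73.0]]
pot_center ['top'] [ 544.2 -121.1] [-0.2  0.2 -0.8  0.8]
pot_center ['scene'] [ 542.5 -124.3] [-0.1  0.1 -0.3  0.3]
pot_center ['top', 'scene'] [ 543.8 -122.1] [ 0.1  0.5 -0.7  0.8 -0.3 -0.  -0.8 -0.1]
beaker_center ['top'] [440.3 340.4] [-0.9  0.9 -1.1  1.1]
beaker_center ['scene'] [429.6 329.5] [-0.3  0.3  0.7 -0.7]
beaker_center ['top', 'scene'] [437.4 338.7] [-0.3  1.5 -0.3  1.8  0.1  0.6 -1.  -2.5]
bottle_center ['top'] [ 463. -333.] [-0.  0.  0. -0.]
bottle_center ['scene'] [ 458.1 -333.6] [-0.   0.  -0.3  0.3]
bottle_center ['top', 'scene'] [ 460.9 -332.8] [ 0.   0.1  0.6  0.6  0.4  0.4 -0.8 -0.3]
```

Fused estimates (world mm), matching the known sizes and reach:

| Item | x | y |
|---|---|---|
| Balance pan | 433 | 333 |
| Beaker | 436 | 334 |
| Mat | 576 | 137 |
| Tray | 540 | -126 |
| Pot | 543.5 | -123 |
| Stirrer plate | 451 | -329 |
| Bottle | 460 | -333 |

Plan: park the beaker on the mat, move the pot to the balance, then the bottle to the tray, then the beaker to the stirrer. The first move goes above the beaker with the tool squared to the world.

```bash
python3 -m pendant '[{"x":-0.05,"y":-0.021,"rz":-2,"claw":0.085},{"x":-0.1,"y":-0.043,"rz":-4,"claw":0.085},{"x":-0.15,"y":-0.064,"rz":-6,"claw":0.085},{"x":-0.2,"y":-0.086,"rz":-8,"claw":0.085},{"x":-0.25,"y":-0.107,"rz":-10,"claw":0.085},{"x":-0.3,"y":-0.129,"rz":-12,"claw":0.085},{"x":-0.347,"y":-0.149,"rz":-13.4,"claw":0.085},{"x":-0.347,"y":-0.149,"rz":-13.4,"claw":0.085}]' 25
python3 - <<'E'
from h import *
s=arm.get_state();print(s['tool_pos'],s['ee_rot'].round(4).tolist(),s['joints'].round(1))
E
```

```text
[133.22322686 559.40966599 245.33026123] [[-0.9728, 0.2316, 0.0], [0.2316, 0.9728, 0.0001], [0.0, 0.0001, -1.0]] [68.6 17.9  2.6 74.7  0.  82. ]schema error: expected keys claw, x, y, z, rx, ry, rz
```

```bash
python3 -m pendant '[{"x":-0.05,"y":-0.021,"z":0,"rx":0,"ry":0,"rz":-2,"claw":0.085},{"x":-0.1,"y":-0.043,"z":0,"rx":0,"ry":0,"rz":-4,"claw":0.085},{"x":-0.15,"y":-0.064,"z":0,"rx":0,"ry":0,"rz":-6,"claw":0.085},{"x":-0.2,"y":-0.086,"z":0,"rx":0,"ry":0,"rz":-8,"claw":0.085},{"x":-0.25,"y":-0.107,"z":0,"rx":0,"ry":0,"rz":-10,"claw":0.085},{"x":-0.3,"y":-0.129,"z":0,"rx":0,"ry":0,"rz":-12,"claw":0.085},{"x":-0.347,"y":-0.149,"z":0,"rx":0,"ry":0,"rz":-13.4,"claw":0.085},{"x":-0.347,"y":-0.149,"z":0,"rx":0,"ry":0,"rz":-13.4,"claw":0.085}]' 25
python3 - <<'E'
from h import *
s=arm.get_state();print(s['tool_pos'],s['ee_rot'].round(4).tolist(),s['joints'].round(1))
E
```

```text
clock: 2.8
tool_pos: [439.0, 331.9, 245.1]
ee_rot: [[-1.0, 0.005, 0.001], [0.005, 1.0, -0.0], [-0.001, -0.0, -1.0]]
wrist_force: [-0.6, 0.3, 0.1]
finger_gap: 0.993
gripper_force: 0.0
[439.04756451 331.93103113 245.05822274] [[-1.0, 0.0053, 0.0007], [0.0053, 1.0, -0.0001], [-0.0007, -0.0001, -1.0]] [28.7 15.2 -1.2 73.6 -0.  29. ]
```

```bash
python3 -m pendant '[{"x":0,"y":0,"z":0.045,"rx":0,"ry":0,"rz":0,"claw":0.085},{"x":0,"y":0,"z":0.09,"rx":0,"ry":0,"rz":0,"claw":0.085},{"x":0,"y":0,"z":0.125,"rx":0,"ry":0,"rz":0,"claw":0.085},{"x":0,"y":0,"z":0.125,"rx":0,"ry":0,"rz":0,"claw":0.085}]'
python3 - <<'E'
from h import *
a=vision.snapshot('top')[245:310,90:180]; b=vision.snapshot('scene')[130:230,100:205]
r=lambda i:cv2.resize(i,(395,400),interpolation=cv2.INTER_CUBIC)
cv2.imwrite('pics/a3.png',np.hstack([r(a),r(b)])[:,:,::-1])
E
```

```text
clock: 3.3
tool_pos: [433.3, 333.4, 117.8]
ee_rot: [[-1.0, -0.001, -0.006], [-0.001, 1.0, -0.003], [0.006, -0.003, -1.0]]
wrist_force: [-0.7, 0.5, 0.3]
finger_gap: 0.994
gripper_force: 0.0
```

View pics/a3.png

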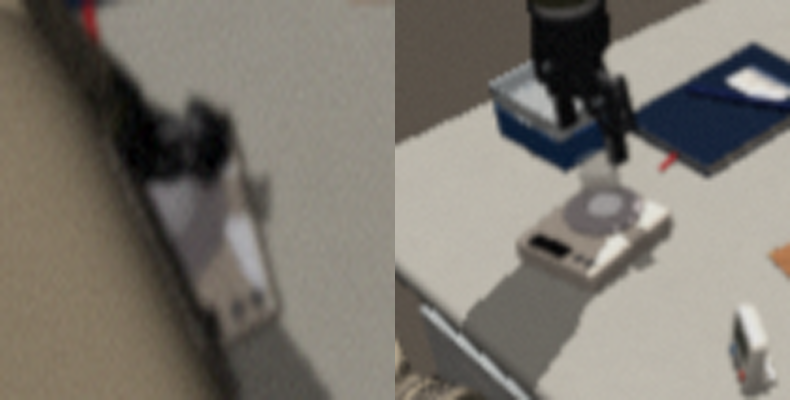

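The gripper straddles the beaker (scene crop about 600,178), centred between the fingers. Descend and close gently.

```bash
python3 -m pendant '[{"x":0,"y":0,"z":0.025,"rx":0,"ry":0,"rz":0,"claw":0.085},{"x":0,"y":0,"z":0.045,"rx":0,"ry":0,"rz":0,"claw":0.085},{"x":0,"y":0,"z":0.053,"rx":0,"ry":0,"rz":0,"claw":0.085},{"x":0,"y":0,"z":0.053,"rx":0,"ry":0,"rz":0,"claw":0.06},{"x":0,"y":0,"z":0.053,"rx":0,"ry":0,"rz":0,"claw":0.05},{"x":0,"y":0,"z":0.053,"rx":0,"ry":0,"rz":0,"claw":0.04},{"x":0,"y":0,"z":0.053,"rx":0,"ry":0,"rz":0,"claw":0.035},{"x":0,"y":0,"z":0.053,"rx":0,"ry":0,"rz":0,"claw":0.035}]' 25
python3 -m pendant '[{"x":0,"y":0,"z":0,"rx":0,"ry":0,"rz":0,"claw":0.035},{"x":0,"y":0,"z":0,"rx":0,"ry":0,"rz":0,"claw":0.035},{"x":0,"y":0,"z":0,"rx":0,"ry":0,"rz":0,"claw":0.035},{"x":0,"y":0,"z":0,"rx":0,"ry":0,"rz":0,"claw":0.035}]' 25
```

```text
clock: 4.4
tool_pos: [437.1, 334.7, 68.6]
ee_rot: [[-1.0, -0.0, 0.002], [-0.0, 1.0, 0.002], [-0.002, 0.002, -1.0]]
wrist_force: [-0.4, 1.1, 6.1]
finger_gap: 0.5
gripper_force: 24.9
clock: 4.9
tool_pos: [437.2, 334.7, 68.6]
ee_rot: [[-1.0, -0.0, 0.002], [-0.0, 1.0, 0.002], [-0.002, 0.002, -1.0]]
wrist_force: [0.2, 2.0, 6.3]
finger_gap: 0.502
gripper_force: 24.9
```

```bash
python3 -m pendant '[{"x":0,"y":0,"z":-0.015,"rx":0,"ry":0,"rz":0,"claw":0.035},{"x":0,"y":0,"z":-0.045,"rx":0,"ry":0,"rz":0,"claw":0.035},{"x":0,"y":0,"z":-0.08,"rx":0,"ry":0,"rz":0,"claw":0.035},{"x":-0.015,"y":-0.022,"z":-0.1,"rx":0,"ry":0,"rz":0,"claw":0.035},{"x":-0.045,"y":-0.062,"z":-0.1,"rx":0,"ry":0,"rz":0,"claw":0.035},{"x":-0.075,"y":-0.105,"z":-0.1,"rx":0,"ry":0,"rz":0,"claw":0.035},{"x":-0.105,"y":-0.148,"z":-0.1,"rx":0,"ry":0,"rz":0,"claw":0.035},{"x":-0.13,"y":-0.183,"z":-0.1,"rx":0,"ry":0,"rz":0,"claw":0.035}]'
python3 -m pendant '[{"x":-0.01,"y":-0.014,"z":0,"rx":0,"ry":0,"rz":0,"claw":0.035},{"x":-0.01,"y":-0.014,"z":0.03,"rx":0,"ry":0,"rz":0,"claw":0.035},{"x":-0.01,"y":-0.014,"z":0.065,"rx":0,"ry":0,"rz":0,"claw":0.035},{"x":-0.01,"y":-0.014,"z":0.095,"rx":0,"ry":0,"rz":0,"claw":0.035},{"x":-0.01,"y":-0.014,"z":0.115,"rx":0,"ry":0,"rz":0,"claw":0.035},{"x":-0.01,"y":-0.014,"z":0.124,"rx":0,"ry":0,"rz":0,"claw":0.035},{"x":-0.01,"y":-0.014,"z":0.124,"rx":0,"ry":0,"rz":0,"claw":0.035},{"x":-0.01,"y":-0.014,"z":0.124,"rx":0,"ry":0,"rz":0,"claw":0.035}]'
```

```text
clock: 5.9
tool_pos: [567.1, 149.2, 168.1]
ee_rot: [[-1.0, 0.001, 0.0], [0.001, 1.0, -0.0], [-0.0, -0.0, -1.0]]
wrist_force: [0.3, 1.3, -0.2]
finger_gap: 0.502
gripper_force: 25.4
clock: 6.9
tool_pos: [577.0, 137.4, 44.4]
ee_rot: [[-1.0, -0.0, 0.002], [-0.0, 1.0, 0.0], [-0.002, 0.0, -1.0]]
wrist_force: [0.3, 0.2, -0.8]
finger_gap: 0.505
gripper_force: 25.4
```

```bash
python3 -m pendant '[{"x":0,"y":0,"z":0.004,"rx":0,"ry":0,"rz":0,"claw":0.035},{"x":0,"y":0,"z":0.007,"rx":0,"ry":0,"rz":0,"claw":0.035},{"x":0,"y":0,"z":0.009,"rx":0,"ry":0,"rz":0,"claw":0.035},{"x":0,"y":0,"z":0.011,"rx":0,"ry":0,"rz":0,"claw":0.035},{"x":0,"y":0,"z":0.0115,"rx":0,"ry":0,"rz":0,"claw":0.035},{"x":0,"y":0,"z":0.012,"rx":0,"ry":0,"rz":0,"claw":0.035},{"x":0,"y":0,"z":0.012,"rx":0,"ry":0,"rz":0,"claw":0.035}]'
```

```text
clock: 7.78
tool_pos: [576.6, 137.1, 32.6]
ee_rot: [[-1.0, -0.0, 0.001], [-0.0, 1.0, 0.0], [-0.001, 0.0, -1.0]]
wrist_force: [-3.4, -0.0, 8.4]
finger_gap: 0.502
gripper_force: 25.0
```

Run:
```python
from h import *
save('scene','s4.png',(180,130,300,230),5)
```

```text
(no output)
```

View pics/s4.png

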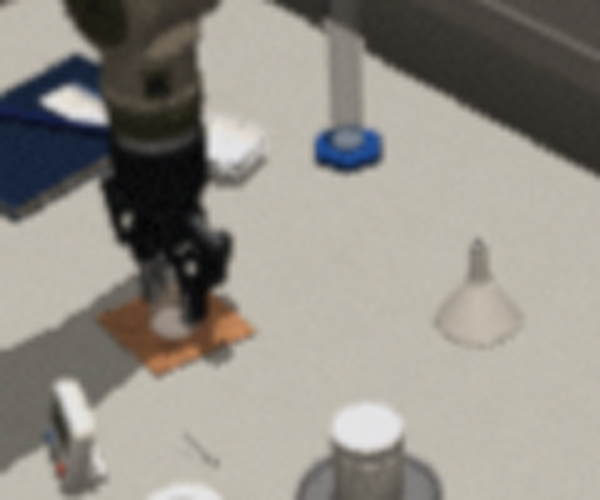

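The beaker rests on the cork mat (crop 172,322) with the contact force felt. Release, lift, and go over the pot.

```bash
python3 -m pendant '[{"x":0,"y":0,"z":0,"rx":0,"ry":0,"rz":0,"claw":0.05},{"x":0,"y":0,"z":0,"rx":0,"ry":0,"rz":0,"claw":0.065},{"x":0,"y":0,"z":0,"rx":0,"ry":0,"rz":0,"claw":0.085},{"x":0,"y":0,"z":0,"rx":0,"ry":0,"rz":0,"claw":0.085},{"x":0,"y":0,"z":0,"rx":0,"ry":0,"rz":0,"claw":0.085},{"x":0,"y":0,"z":-0.02,"rx":0,"ry":0,"rz":0,"claw":0.085},{"x":0,"y":0,"z":-0.06,"rx":0,"ry":0,"rz":0,"claw":0.085},{"x":0,"y":0,"z":-0.11,"rx":0,"ry":0,"rz":0,"claw":0.085}]'
python3 -m pendant '[{"x":0,"y":-0.02,"z":-0.02,"rx":0,"ry":0,"rz":0,"claw":0.085},{"x":0.007,"y":-0.06,"z":-0.02,"rx":0,"ry":0,"rz":0,"claw":0.085},{"x":0.014,"y":-0.11,"z":-0.02,"rx":0,"ry":0,"rz":0,"claw":0.085},{"x":0.02,"y":-0.16,"z":-0.02,"rx":0,"ry":0,"rz":0,"claw":0.085},{"x":0.027,"y":-0.21,"z":-0.02,"rx":0,"ry":0,"rz":0,"claw":0.085},{"x":0.0325,"y":-0.25,"z":-0.02,"rx":0,"ry":0,"rz":0,"claw":0.085},{"x":0.0325,"y":-0.26,"z":0,"rx":0,"ry":0,"rz":0,"claw":0.085},{"x":0.0325,"y":-0.26,"z":0.03,"rx":0,"ry":0,"rz":0,"claw":0.085}]'
python3 - <<'E'
from h import *
a=vision.snapshot('top')[190:260,215:305]; b=vision.snapshot('scene')[160:270,195:305]
r=lambda i:cv2.resize(i,(395,400),interpolation=cv2.INTER_CUBIC)
cv2.imwrite('pics/a5.png',np.hstack([r(a),r(b)])[:,:,::-1])
E
```

```text
clock: 8.82
tool_pos: [575.3, 137.0, 141.3]
ee_rot: [[-1.0, -0.0, -0.003], [-0.0, 1.0, -0.0], [0.003, -0.0, -1.0]]
wrist_force: [1.2, -0.1, -0.1]
finger_gap: 0.994
gripper_force: 0.0
clock: 9.82
tool_pos: [544.7, -124.8, 111.8]
ee_rot: [[-1.0, 0.002, 0.003], [0.002, 1.0, -0.001], [-0.003, -0.001, -1.0]]
wrist_force: [0.3, -0.3, -0.9]
finger_gap: 0.995
gripper_force: 0.0
```

View pics/a5.png

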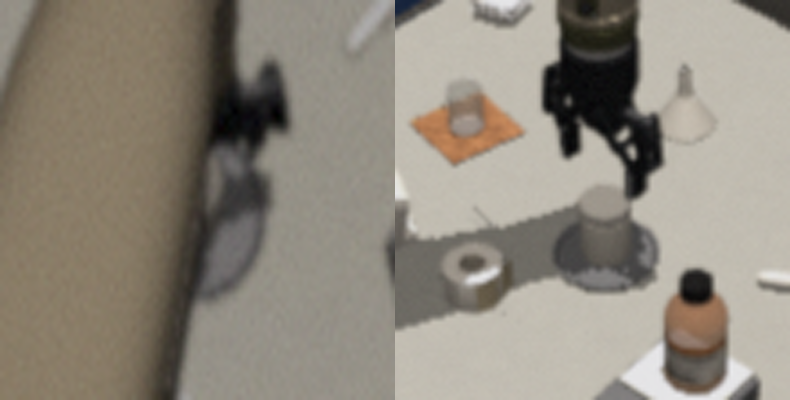

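The beaker stands upright on the mat (crop 465,110). The gripper is over the pot (605,215), straddling it. Descend and grip.

```bash
python3 -m pendant '[{"x":0,"y":0,"z":0,"rx":0,"ry":0,"rz":0,"claw":0.085},{"x":0,"y":0,"z":0.03,"rx":0,"ry":0,"rz":0,"claw":0.085},{"x":0,"y":0,"z":0.058,"rx":0,"ry":0,"rz":0,"claw":0.085},{"x":0,"y":0,"z":0.073,"rx":0,"ry":0,"rz":0,"claw":0.085},{"x":0,"y":0,"z":0.078,"rx":0,"ry":0,"rz":0,"claw":0.085},{"x":0,"y":0,"z":0.078,"rx":0,"ry":0,"rz":0,"claw":0.07},{"x":0,"y":0,"z":0.078,"rx":0,"ry":0,"rz":0,"claw":0.06},{"x":0,"y":0,"z":0.078,"rx":0,"ry":0,"rz":0,"claw":0.05}]' 40
python3 -m pendant '[{"x":0,"y":0,"z":0,"rx":0,"ry":0,"rz":0,"claw":0.042},{"x":0,"y":0,"z":0,"rx":0,"ry":0,"rz":0,"claw":0.042},{"x":0,"y":0,"z":0,"rx":0,"ry":0,"rz":0,"claw":0.042},{"x":0,"y":0,"z":0,"rx":0,"ry":0,"rz":0,"claw":0.042}]' 40
```

```text
clock: 10.92
tool_pos: [544.6, -123.2, 34.6]
ee_rot: [[-1.0, -0.0, 0.002], [-0.0, 1.0, -0.001], [-0.002, -0.001, -1.0]]
wrist_force: [-0.7, 1.2, 4.8]
finger_gap: 0.61
gripper_force: 40.9
clock: 11.42
tool_pos: [544.6, -123.2, 34.6]
ee_rot: [[-1.0, -0.0, 0.002], [-0.0, 1.0, -0.001], [-0.002, -0.001, -1.0]]
wrist_force: [-0.1, 0.3, 6.2]
finger_gap: 0.614
gripper_force: 40.9
```

```bash
python3 -m pendant '[{"x":0,"y":0,"z":-0.015,"rx":0,"ry":0,"rz":0,"claw":0.042},{"x":0,"y":0,"z":-0.045,"rx":0,"ry":0,"rz":0,"claw":0.042},{"x":0,"y":0,"z":-0.085,"rx":0,"ry":0,"rz":0,"claw":0.042},{"x":0,"y":0,"z":-0.12,"rx":0,"ry":0,"rz":0,"claw":0.042},{"x":0.004,"y":0.015,"z":-0.14,"rx":0,"ry":0,"rz":0,"claw":0.042},{"x":0.012,"y":0.05,"z":-0.14,"rx":0,"ry":0,"rz":0,"claw":0.042},{"x":0.022,"y":0.09,"z":-0.14,"rx":0,"ry":0,"rz":0,"claw":0.042},{"x":0.032,"y":0.13,"z":-0.14,"rx":0,"ry":0,"rz":0,"claw":0.042}]'
python3 -m pendant '[{"x":0.01,"y":0.042,"z":0,"rx":0,"ry":0,"rz":0,"claw":0.042},{"x":0.021,"y":0.087,"z":0,"rx":0,"ry":0,"rz":0,"claw":0.042},{"x":0.032,"y":0.132,"z":0,"rx":0,"ry":0,"rz":0,"claw":0.042},{"x":0.043,"y":0.177,"z":0,"rx":0,"ry":0,"rz":0,"claw":0.042},{"x":0.054,"y":0.222,"z":0,"rx":0,"ry":0,"rz":0,"claw":0.042},{"x":0.064,"y":0.265,"z":0,"rx":0,"ry":0,"rz":0,"claw":0.042},{"x":0.072,"y":0.3,"z":0,"rx":0,"ry":0,"rz":0,"claw":0.042},{"x":0.0775,"y":0.32,"z":0,"rx":0,"ry":0,"rz":0,"claw":0.042}]'
python3 -m pendant '[{"x":0.001,"y":0.006,"z":0.01,"rx":0,"ry":0,"rz":0,"claw":0.042},{"x":0.001,"y":0.006,"z":0.04,"rx":0,"ry":0,"rz":0,"claw":0.042},{"x":0.001,"y":0.006,"z":0.065,"rx":0,"ry":0,"rz":0,"claw":0.042},{"x":0.001,"y":0.006,"z":0.08,"rx":0,"ry":0,"rz":0,"claw":0.042},{"x":0.001,"y":0.006,"z":0.085,"rx":0,"ry":0,"rz":0,"claw":0.042},{"x":0.001,"y":0.006,"z":0.085,"rx":0,"ry":0,"rz":0,"claw":0.042},{"x":0.001,"y":0.006,"z":0.085,"rx":0,"ry":0,"rz":0,"claw":0.042}]'
python3 - <<'E'
from h import *
a=vision.snapshot('top')[245:310,90:180]; b=vision.snapshot('scene')[130:230,100:205]
r=lambda i:cv2.resize(i,(395,400),interpolation=cv2.INTER_CUBIC)
cv2.imwrite('pics/a6.png',np.hstack([r(a),r(b)])[:,:,::-1])
E
```

```text
clock: 12.42
tool_pos: [511.5, 8.0, 174.3]
ee_rot: [[-1.0, 0.001, 0.001], [0.001, 1.0, -0.0], [-0.001, -0.0, -1.0]]
wrist_force: [-0.0, -0.4, -0.9]
finger_gap: 0.612
gripper_force: 42.0
clock: 13.42
tool_pos: [433.7, 328.8, 174.2]
ee_rot: [[-1.0, -0.002, 0.001], [-0.002, 1.0, 0.001], [-0.001, 0.001, -1.0]]
wrist_force: [0.3, -0.2, -0.9]
finger_gap: 0.609
gripper_force: 42.0
clock: 14.3
tool_pos: [434.0, 333.3, 89.3]
ee_rot: [[-1.0, 0.0, 0.002], [0.0, 1.0, 0.001], [-0.002, 0.001, -1.0]]
wrist_force: [0.0, 0.5, -1.1]
finger_gap: 0.609
gripper_force: 42.0
```

View pics/a6.png

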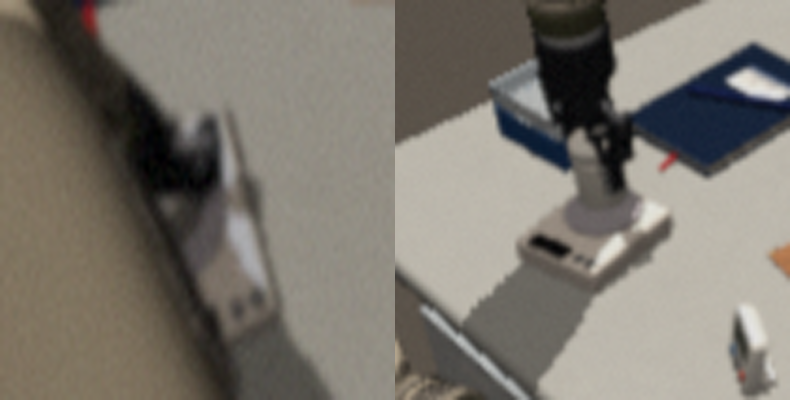

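The pot hangs upright above the pan (scene crop pan about 602,211, pot bottom 600,200). Lower it the last 18 mm.

```bash
python3 -m pendant '[{"x":0,"y":0,"z":0.006,"rx":0,"ry":0,"rz":0,"claw":0.042},{"x":0,"y":0,"z":0.011,"rx":0,"ry":0,"rz":0,"claw":0.042},{"x":0,"y":0,"z":0.014,"rx":0,"ry":0,"rz":0,"claw":0.042},{"x":0,"y":0,"z":0.016,"rx":0,"ry":0,"rz":0,"claw":0.042},{"x":0,"y":0,"z":0.0175,"rx":0,"ry":0,"rz":0,"claw":0.042},{"x":0,"y":0,"z":0.0185,"rx":0,"ry":0,"rz":0,"claw":0.042},{"x":0,"y":0,"z":0.0185,"rx":0,"ry":0,"rz":0,"claw":0.042},{"x":0,"y":0,"z":0.0185,"rx":0,"ry":0,"rz":0,"claw":0.042}]'
```

```text
clock: 15.4
tool_pos: [433.3, 333.1, 71.6]
ee_rot: [[-1.0, -0.0, 0.001], [-0.0, 1.0, 0.0], [-0.001, 0.0, -1.0]]
wrist_force: [-4.1, -2.5, 12.1]
finger_gap: 0.613
gripper_force: 41.6
```

```bash
python3 -m pendant '[{"x":0,"y":0,"z":-0.001,"rx":0,"ry":0,"rz":0,"claw":0.06},{"x":0,"y":0,"z":-0.001,"rx":0,"ry":0,"rz":0,"claw":0.07},{"x":0,"y":0,"z":-0.001,"rx":0,"ry":0,"rz":0,"claw":0.085},{"x":0,"y":0,"z":-0.001,"rx":0,"ry":0,"rz":0,"claw":0.085},{"x":0,"y":0,"z":-0.01,"rx":0,"ry":0,"rz":0,"claw":0.085},{"x":0,"y":0,"z":-0.05,"rx":0,"ry":0,"rz":0,"claw":0.085},{"x":0,"y":0,"z":-0.1,"rx":0,"ry":0,"rz":0,"claw":0.085},{"x":0,"y":0,"z":-0.15,"rx":0,"ry":0,"rz":0,"claw":0.085}]'
python3 -m pendant '[{"x":-0.001,"y":-0.03,"z":-0.01,"rx":0,"ry":0,"rz":0,"claw":0.085},{"x":-0.003,"y":-0.075,"z":-0.01,"rx":0,"ry":0,"rz":0,"claw":0.085},{"x":-0.005,"y":-0.12,"z":-0.01,"rx":0,"ry":0,"rz":0,"claw":0.085},{"x":-0.007,"y":-0.165,"z":-0.01,"rx":0,"ry":0,"rz":0,"claw":0.085},{"x":-0.009,"y":-0.21,"z":-0.01,"rx":0,"ry":0,"rz":0,"claw":0.085},{"x":-0.011,"y":-0.255,"z":-0.01,"rx":0,"ry":0,"rz":0,"claw":0.085},{"x":-0.013,"y":-0.3,"z":-0.01,"rx":0,"ry":0,"rz":0,"claw":0.085},{"x":-0.014,"y":-0.333,"z":-0.01,"rx":0,"ry":0,"rz":0,"claw":0.085}]'
python3 -m pendant '[{"x":-0.002,"y":-0.045,"z":0,"rx":0,"ry":0,"rz":0,"claw":0.06},{"x":-0.004,"y":-0.09,"z":0,"rx":0,"ry":0,"rz":0,"claw":0.06},{"x":-0.006,"y":-0.135,"z":0,"rx":0,"ry":0,"rz":0,"claw":0.06},{"x":-0.008,"y":-0.18,"z":0,"rx":0,"ry":0,"rz":0,"claw":0.06},{"x":-0.01,"y":-0.225,"z":0,"rx":0,"ry":0,"rz":0,"claw":0.06},{"x":-0.012,"y":-0.27,"z":0,"rx":0,"ry":0,"rz":0,"claw":0.06},{"x":-0.014,"y":-0.31,"z":0,"rx":0,"ry":0,"rz":0,"claw":0.06},{"x":-0.014,"y":-0.333,"z":0,"rx":0,"ry":0,"rz":0,"claw":0.06}]'
python3 -m pendant '[{"x":0,"y":0,"z":0.02,"rx":0,"ry":0,"rz":0,"claw":0.06},{"x":0,"y":0,"z":0.04,"rx":0,"ry":0,"rz":0,"claw":0.06},{"x":0,"y":0,"z":0.05,"rx":0,"ry":0,"rz":0,"claw":0.06},{"x":0,"y":0,"z":0.05,"rx":0,"ry":0,"rz":0,"claw":0.06}]'
python3 - <<'E'
from h import *
vision.snapshot('top');r=lambda i:cv2.resize(i,(395,400),interpolation=cv2.INTER_CUBIC)
a=vision.snapshot('scene')[130:230,100:205]; b=vision.snapshot('scene')[195:295,230:335]
cv2.imwrite('pics/a7.png',np.hstack([r(a),r(b)])[:,:,::-1])
E
```

```text
clock: 16.4
tool_pos: [433.1, 333.0, 221.8]
ee_rot: [[-1.0, -0.0, 0.0], [-0.0, 1.0, 0.0], [-0.0, 0.0, -1.0]]
wrist_force: [1.2, -0.1, -0.1]
finger_gap: 0.996
gripper_force: 0.0
clock: 17.4
tool_pos: [447.3, -1.7, 230.6]
ee_rot: [[-1.0, 0.001, 0.001], [0.001, 1.0, -0.0], [-0.001, -0.0, -1.0]]
wrist_force: [0.6, -0.2, -0.4]
finger_gap: 0.999
gripper_force: 0.0
clock: 18.4
tool_pos: [461.2, -334.8, 230.1]
ee_rot: [[-1.0, 0.001, 0.0], [0.001, 1.0, -0.0], [-0.0, -0.0, -1.0]]
wrist_force: [0.2, 0.3, 0.6]
finger_gap: 0.701
gripper_force: 0.0
clock: 18.9
tool_pos: [461.1, -332.2, 179.4]
ee_rot: [[-1.0, -0.001, -0.001], [-0.001, 1.0, 0.001], [0.001, 0.001, -1.0]]
wrist_force: [0.5, 0.2, 0.1]
finger_gap: 0.702
gripper_force: 0.0
```

View pics/a7.png

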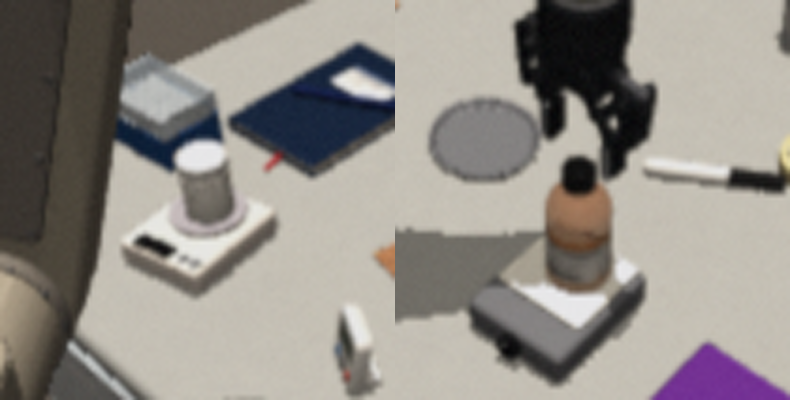

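The pot stands centred on the balance pan (left crop 205,190) and the tray is empty. The gripper is centred over the bottle cap (right crop 578,175). I'll grip the bottle by its cap, since the palm would foul the cap in a body grasp.

```bash
python3 -m pendant '[{"x":0,"y":0,"z":0.012,"rx":0,"ry":0,"rz":0,"claw":0.06},{"x":0,"y":0,"z":0.022,"rx":0,"ry":0,"rz":0,"claw":0.06},{"x":0,"y":0,"z":0.029,"rx":0,"ry":0,"rz":0,"claw":0.06},{"x":0,"y":0,"z":0.029,"rx":0,"ry":0,"rz":0,"claw":0.05},{"x":0,"y":0,"z":0.029,"rx":0,"ry":0,"rz":0,"claw":0.04},{"x":0,"y":0,"z":0.029,"rx":0,"ry":0,"rz":0,"claw":0.03},{"x":0,"y":0,"z":0.029,"rx":0,"ry":0,"rz":0,"claw":0.02},{"x":0,"y":0,"z":0.029,"rx":0,"ry":0,"rz":0,"claw":0.015}]' 60
python3 -m pendant '[{"x":0,"y":0,"z":0,"rx":0,"ry":0,"rz":0,"claw":0.015},{"x":0,"y":0,"z":0,"rx":0,"ry":0,"rz":0,"claw":0.015},{"x":0,"y":0,"z":0,"rx":0,"ry":0,"rz":0,"claw":0.015},{"x":0,"y":0,"z":0,"rx":0,"ry":0,"rz":0,"claw":0.015}]' 60
```

```text
clock: 20.05
tool_pos: [461.7, -333.0, 151.5]
ee_rot: [[-1.0, -0.0, 0.001], [-0.0, 1.0, -0.0], [-0.001, -0.0, -1.0]]
wrist_force: [-0.0, 1.4, 6.2]
finger_gap: 0.335
gripper_force: 60.9
clock: 20.55
tool_pos: [461.7, -333.0, 151.5]
ee_rot: [[-1.0, -0.0, 0.001], [-0.0, 1.0, -0.0], [-0.001, -0.0, -1.0]]
wrist_force: [0.0, 1.7, 5.6]
finger_gap: 0.336
gripper_force: 60.9
```

```bash
python3 -m pendant '[{"x":0,"y":0,"z":-0.005,"rx":0,"ry":0,"rz":0,"claw":0.015},{"x":0,"y":0,"z":-0.018,"rx":0,"ry":0,"rz":0,"claw":0.015},{"x":0,"y":0,"z":-0.035,"rx":0,"ry":0,"rz":0,"claw":0.015},{"x":0,"y":0,"z":-0.05,"rx":0,"ry":0,"rz":0,"claw":0.015},{"x":-0.004,"y":0.01,"z":-0.06,"rx":0,"ry":0,"rz":0,"claw":0.015},{"x":-0.011,"y":0.03,"z":-0.065,"rx":0,"ry":0,"rz":0,"claw":0.015},{"x":-0.021,"y":0.055,"z":-0.065,"rx":0,"ry":0,"rz":0,"claw":0.015},{"x":-0.031,"y":0.08,"z":-0.065,"rx":0,"ry":0,"rz":0,"claw":0.015}]'
python3 -m pendant '[{"x":-0.01,"y":0.027,"z":0,"rx":0,"ry":0,"rz":0,"claw":0.015},{"x":-0.02,"y":0.053,"z":0,"rx":0,"ry":0,"rz":0,"claw":0.015},{"x":-0.03,"y":0.079,"z":0,"rx":0,"ry":0,"rz":0,"claw":0.015},{"x":-0.039,"y":0.103,"z":0,"rx":0,"ry":0,"rz":0,"claw":0.015},{"x":-0.045,"y":0.12,"z":0,"rx":0,"ry":0,"rz":0,"claw":0.015},{"x":-0.048,"y":0.127,"z":0.01,"rx":0,"ry":0,"rz":0,"claw":0.015},{"x":-0.048,"y":0.127,"z":0.03,"rx":0,"ry":0,"rz":0,"claw":0.015},{"x":-0.048,"y":0.127,"z":0.05,"rx":0,"ry":0,"rz":0,"claw":0.015}]'
python3 -m pendant '[{"x":0,"y":0,"z":0.015,"rx":0,"ry":0,"rz":0,"claw":0.015},{"x":0,"y":0,"z":0.028,"rx":0,"ry":0,"rz":0,"claw":0.015},{"x":0,"y":0,"z":0.034,"rx":0,"ry":0,"rz":0,"claw":0.015},{"x":0,"y":0,"z":0.034,"rx":0,"ry":0,"rz":0,"claw":0.015},{"x":0,"y":0,"z":0.034,"rx":0,"ry":0,"rz":0,"claw":0.015}]'
python3 - <<'E'
from h import *
a=vision.snapshot('top')[190:260,215:305]; b=vision.snapshot('scene')[160:270,195:305]
r=lambda i:cv2.resize(i,(395,400),interpolation=cv2.INTER_CUBIC)
cv2.imwrite('pics/a8.png',np.hstack([r(a),r(b)])[:,:,::-1])
E
```

```text
clock: 21.55
tool_pos: [492.6, -250.6, 215.6]
ee_rot: [[-1.0, -0.001, -0.0], [-0.001, 1.0, 0.001], [0.0, 0.001, -1.0]]
wrist_force: [-0.1, -0.7, -2.4]
finger_gap: 0.339
gripper_force: 60.4
clock: 22.55
tool_pos: [540.0, -125.9, 164.5]
ee_rot: [[-1.0, 0.0, -0.0], [0.0, 1.0, -0.0], [0.0, -0.0, -1.0]]
wrist_force: [0.1, 0.9, -2.4]
finger_gap: 0.336
gripper_force: 60.5
clock: 23.18
tool_pos: [540.8, -126.1, 132.4]
ee_rot: [[-1.0, 0.0, 0.001], [0.0, 1.0, -0.0], [-0.001, -0.0, -1.0]]
wrist_force: [0.5, 0.0, -1.9]
finger_gap: 0.337
gripper_force: 60.5
```

View pics/a8.png

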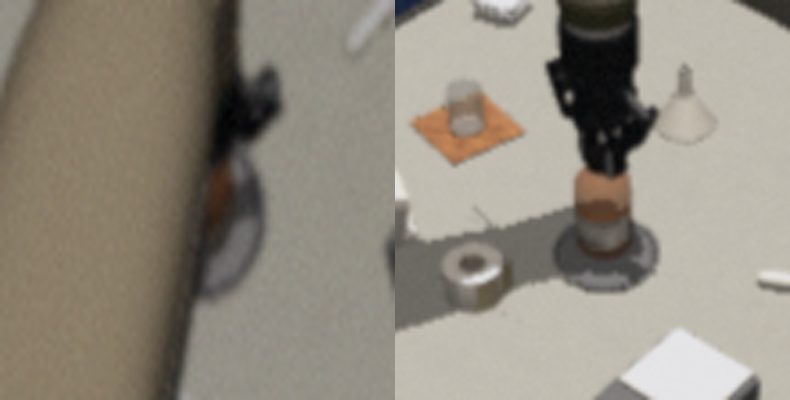

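The bottle hangs upright, centred over the tray (crop tray 607,250, bottle bottom 605,245). Lower it.

```bash
python3 -m pendant '[{"x":0,"y":0,"z":0.006,"rx":0,"ry":0,"rz":0,"claw":0.015},{"x":0,"y":0,"z":0.012,"rx":0,"ry":0,"rz":0,"claw":0.015},{"x":0,"y":0,"z":0.016,"rx":0,"ry":0,"rz":0,"claw":0.015},{"x":0,"y":0,"z":0.018,"rx":0,"ry":0,"rz":0,"claw":0.015},{"x":0,"y":0,"z":0.0195,"rx":0,"ry":0,"rz":0,"claw":0.015},{"x":0,"y":0,"z":0.0205,"rx":0,"ry":0,"rz":0,"claw":0.015},{"x":0,"y":0,"z":0.0205,"rx":0,"ry":0,"rz":0,"claw":0.015},{"x":0,"y":0,"z":0.0205,"rx":0,"ry":0,"rz":0,"claw":0.015}]'
```

```text
clock: 24.28
tool_pos: [540.7, -126.0, 112.6]
ee_rot: [[-1.0, -0.0, 0.002], [-0.0, 1.0, -0.0], [-0.002, -0.0, -1.0]]
wrist_force: [-2.5, 0.7, 5.0]
finger_gap: 0.339
gripper_force: 61.8
```

```bash
python3 -m pendant '[{"x":0,"y":0,"z":0,"rx":0,"ry":0,"rz":0,"claw":0.035},{"x":0,"y":0,"z":0,"rx":0,"ry":0,"rz":0,"claw":0.045},{"x":0,"y":0,"z":0,"rx":0,"ry":0,"rz":0,"claw":0.055},{"x":0,"y":0,"z":0,"rx":0,"ry":0,"rz":0,"claw":0.06},{"x":0,"y":0,"z":0,"rx":0,"ry":0,"rz":0,"claw":0.06},{"x":0,"y":0,"z":-0.015,"rx":0,"ry":0,"rz":0,"claw":0.06},{"x":0,"y":0,"z":-0.045,"rx":0,"ry":0,"rz":0,"claw":0.06},{"x":0,"y":0,"z":-0.085,"rx":0,"ry":0,"rz":0,"claw":0.06}]' 25
python3 -m pendant '[{"x":-0.002,"y":0.015,"z":0,"rx":0,"ry":0,"rz":0,"claw":0.085},{"x":-0.008,"y":0.055,"z":0,"rx":0,"ry":0,"rz":0,"claw":0.085},{"x":-0.014,"y":0.1,"z":0,"rx":0,"ry":0,"rz":0,"claw":0.085},{"x":-0.02,"y":0.145,"z":0,"rx":0,"ry":0,"rz":0,"claw":0.085},{"x":-0.026,"y":0.19,"z":0,"rx":0,"ry":0,"rz":0,"claw":0.085},{"x":-0.032,"y":0.235,"z":0,"rx":0,"ry":0,"rz":0,"claw":0.085},{"x":-0.036,"y":0.263,"z":0.03,"rx":0,"ry":0,"rz":0,"claw":0.085},{"x":-0.036,"y":0.263,"z":0.075,"rx":0,"ry":0,"rz":0,"claw":0.085}]'
python3 - <<'E'
from h import *
r=lambda i:cv2.resize(i,(395,400),interpolation=cv2.INTER_CUBIC)
s=vision.snapshot('scene');t=vision.snapshot('top')
cv2.imwrite('pics/a9.png',np.hstack([r(s[160:260,200:305]),r(s[205:305,230:335])])[:,:,::-1])
E
```

```text
clock: 25.28
tool_pos: [539.8, -125.8, 197.4]
ee_rot: [[-1.0, 0.0, -0.001], [0.0, 1.0, 0.001], [0.001, 0.001, -1.0]]
wrist_force: [0.9, -0.5, 0.2]
finger_gap: 0.704
gripper_force: 0.0
clock: 26.28
tool_pos: [577.5, 140.1, 121.9]
ee_rot: [[-1.0, -0.004, 0.004], [-0.004, 1.0, 0.001], [-0.004, 0.001, -1.0]]
wrist_force: [0.5, 0.0, 0.2]
finger_gap: 0.995
gripper_force: 0.0
```

View pics/a9.png

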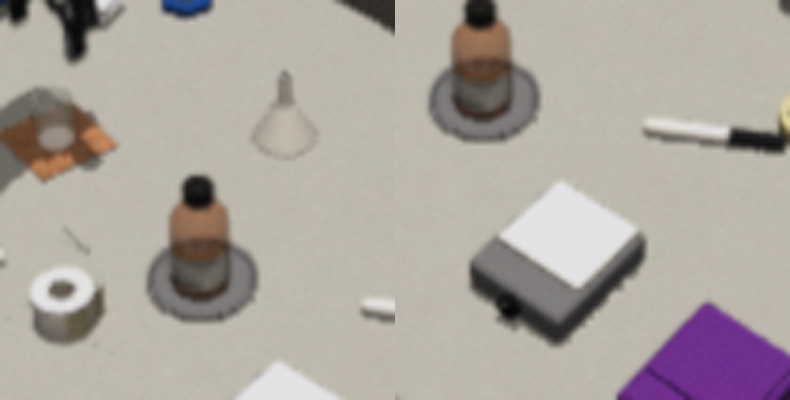

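The bottle stands centred in the tray (left crop 200,275). The stirrer plate is now fully visible, with corners (right crop) at (500,236), (563,181), (640,231), (578,287). I'll measure the plate and grip the beaker again.

```bash
python3 - <<'E'
from h import *
S=[(230+(u-395+.5)/395*105-.5,205+(v+.5)/4-.5) for u,v in[(500,236),(563,181),(640,231),(578,287)]]
p=px2z('scene',S,42);print(p[:,:2].round(),p.mean(0).round(1))
t=vision.snapshot('top');g=t[215:270,295:350].min(2)>165
n,l,st,c=cv2.connectedComponentsWithStats(g.astype('uint8'));k=1+st[1:,4].argmax()
print(st[k],px2z('top',[c[k]+[295,215]],42).round(1), px2z('top',cv2.boxPoints(cv2.minAreaRect(np.argwhere(l==k)[:,::-1].astype('float32')))+[295,215],42)[:,:2].round())
E
python3 -m pendant '[{"x":0,"y":0,"z":0,"rx":0,"ry":0,"rz":0,"claw":0.085},{"x":0,"y":0,"z":0.035,"rx":0,"ry":0,"rz":0,"claw":0.085},{"x":0,"y":0,"z":0.07,"rx":0,"ry":0,"rz":0,"claw":0.085},{"x":0,"y":0,"z":0.086,"rx":0,"ry":0,"rz":0,"claw":0.085},{"x":0,"y":0,"z":0.09,"rx":0,"ry":0,"rz":0,"claw":0.07},{"x":0,"y":0,"z":0.09,"rx":0,"ry":0,"rz":0,"claw":0.055},{"x":0,"y":0,"z":0.09,"rx":0,"ry":0,"rz":0,"claw":0.045},{"x":0,"y":0,"z":0.09,"rx":0,"ry":0,"rz":0,"claw":0.035}]' 25
python3 -m pendant '[{"x":0,"y":0,"z":0,"rx":0,"ry":0,"rz":0,"claw":0.035},{"x":0,"y":0,"z":0,"rx":0,"ry":0,"rz":0,"claw":0.035},{"x":0,"y":0,"z":0,"rx":0,"ry":0,"rz":0,"claw":0.035},{"x":0,"y":0,"z":0,"rx":0,"ry":0,"rz":0,"claw":0.035}]' 25
```

```text
[[ 406. -289.]
 [ 490. -284.]
 [ 496. -373.]
 [ 413. -376.]] [ 451.3 -330.5   42. ]
[ 13  10  29  27 529] [[ 453.  -326.6   42. ]] [[ 487. -282.]
 [ 496. -366.]
 [ 419. -370.]
 [ 411. -287.]]
clock: 27.42
tool_pos: [577.4, 137.4, 32.8]
ee_rot: [[-1.0, -0.0, 0.003], [-0.0, 1.0, 0.001], [-0.003, 0.001, -1.0]]
wrist_force: [-0.2, 1.0, 4.8]
finger_gap: 0.504
gripper_force: 25.1
clock: 27.92
tool_pos: [577.5, 137.4, 32.7]
ee_rot: [[-1.0, -0.0, 0.003], [-0.0, 1.0, 0.001], [-0.003, 0.001, -1.0]]
wrist_force: [-0.3, 0.2, 5.9]
finger_gap: 0.501
gripper_force: 25.0
```

```bash
python3 -m pendant '[{"x":0,"y":0,"z":-0.01,"rx":0,"ry":0,"rz":0,"claw":0.035},{"x":0,"y":0,"z":-0.035,"rx":0,"ry":0,"rz":0,"claw":0.035},{"x":0,"y":0,"z":-0.07,"rx":0,"ry":0,"rz":0,"claw":0.035},{"x":0,"y":0,"z":-0.105,"rx":0,"ry":0,"rz":0,"claw":0.035},{"x":0,"y":0,"z":-0.14,"rx":0,"ry":0,"rz":0,"claw":0.035},{"x":0.002,"y":-0.01,"z":-0.17,"rx":0,"ry":0,"rz":0,"claw":0.035},{"x":0.01,"y":-0.035,"z":-0.18,"rx":0,"ry":0,"rz":0,"claw":0.035},{"x":0.02,"y":-0.075,"z":-0.18,"rx":0,"ry":0,"rz":0,"claw":0.035}]'
python3 -m pendant '[{"x":0.012,"y":-0.043,"z":0,"rx":0,"ry":0,"rz":0,"claw":0.035},{"x":0.024,"y":-0.088,"z":0,"rx":0,"ry":0,"rz":0,"claw":0.035},{"x":0.036,"y":-0.133,"z":0,"rx":0,"ry":0,"rz":0,"claw":0.035},{"x":0.048,"y":-0.178,"z":0,"rx":0,"ry":0,"rz":0,"claw":0.035},{"x":0.06,"y":-0.223,"z":0,"rx":0,"ry":0,"rz":0,"claw":0.035},{"x":0.072,"y":-0.268,"z":0,"rx":0,"ry":0,"rz":0,"claw":0.035},{"x":0.084,"y":-0.313,"z":0,"rx":0,"ry":0,"rz":0,"claw":0.035},{"x":0.094,"y":-0.35,"z":0,"rx":0,"ry":0,"rz":0,"claw":0.035}]'
python3 -m pendant '[{"x":0.007,"y":-0.03,"z":0,"rx":0,"ry":0,"rz":0,"claw":0.035},{"x":0.01,"y":-0.041,"z":0.015,"rx":0,"ry":0,"rz":0,"claw":0.035},{"x":0.01,"y":-0.041,"z":0.05,"rx":0,"ry":0,"rz":0,"claw":0.035},{"x":0.01,"y":-0.041,"z":0.085,"rx":0,"ry":0,"rz":0,"claw":0.035},{"x":0.01,"y":-0.041,"z":0.11,"rx":0,"ry":0,"rz":0,"claw":0.035},{"x":0.01,"y":-0.041,"z":0.123,"rx":0,"ry":0,"rz":0,"claw":0.035},{"x":0.01,"y":-0.041,"z":0.123,"rx":0,"ry":0,"rz":0,"claw":0.035},{"x":0.01,"y":-0.041,"z":0.123,"rx":0,"ry":0,"rz":0,"claw":0.035}]'
python3 - <<'E'
from h import *
r=lambda i:cv2.resize(i,(395,400),interpolation=cv2.INTER_CUBIC)
s=vision.snapshot('scene');t=vision.snapshot('top')
cv2.imwrite('pics/a10.png',np.hstack([r(t[205:275,285:365]),r(s[205:305,230:335])])[:,:,::-1])
E
```

```text
clock: 28.92
tool_pos: [556.7, 62.0, 213.0]
ee_rot: [[-1.0, -0.002, 0.003], [-0.002, 1.0, -0.0], [-0.003, -0.0, -1.0]]
wrist_force: [0.9, -0.0, -1.1]
finger_gap: 0.504
gripper_force: 25.5
clock: 29.92
tool_pos: [461.4, -289.6, 211.7]
ee_rot: [[-1.0, 0.001, -0.0], [0.001, 1.0, -0.0], [0.0, -0.0, -1.0]]
wrist_force: [0.5, -0.2, -1.4]
finger_gap: 0.501
gripper_force: 25.5
clock: 30.92
tool_pos: [453.0, -329.2, 89.2]
ee_rot: [[-1.0, -0.0, 0.001], [-0.0, 1.0, -0.001], [-0.001, -0.001, -1.0]]
wrist_force: [0.6, -0.7, -0.0]
finger_gap: 0.5
gripper_force: 25.5
```

View pics/a10.png

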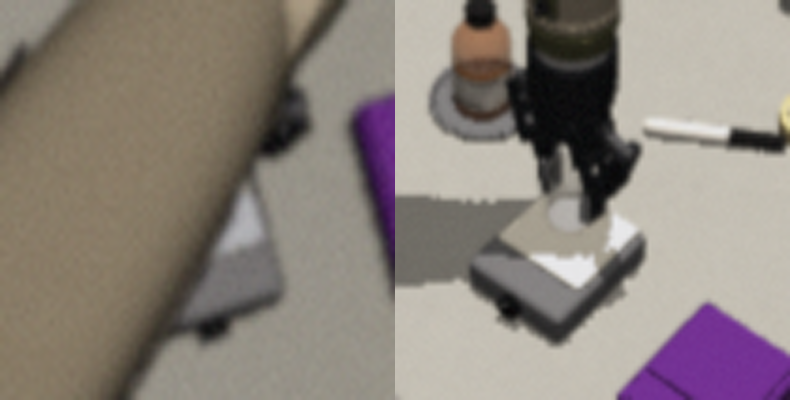

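The beaker hangs upright above the plate, bottom ellipse at (567,213) in the right crop. Check its position, then lower (contact expected at TCP about 70.7).

```bash
python3 - <<'E'
from h import *
print(px2z('scene',[(230+(567-395+.5)/395*105-.5,205+213.5/4-.5)],60.5).round(1))
E
python3 -m pendant '[{"x":0,"y":0,"z":0.006,"rx":0,"ry":0,"rz":0,"claw":0.035},{"x":0,"y":0,"z":0.01,"rx":0,"ry":0,"rz":0,"claw":0.035},{"x":0,"y":0,"z":0.012,"rx":0,"ry":0,"rz":0,"claw":0.035},{"x":0,"y":0,"z":0.012,"rx":0,"ry":0,"rz":0,"claw":0.035}]'
```

```text
[[ 452.7 -325.    60.5]]
clock: 31.52
tool_pos: [452.2, -328.8, 75.9]
ee_rot: [[-1.0, -0.0, -0.0], [-0.0, 1.0, 0.001], [0.0, 0.001, -1.0]]
wrist_force: [-0.3, -0.2, -0.7]
finger_gap: 0.501
gripper_force: 25.5
```

```bash
python3 -m pendant '[{"x":0,"y":0,"z":0.002,"rx":0,"ry":0,"rz":0,"claw":0.035},{"x":0,"y":0,"z":0.0035,"rx":0,"ry":0,"rz":0,"claw":0.035},{"x":0,"y":0,"z":0.005,"rx":0,"ry":0,"rz":0,"claw":0.035},{"x":0,"y":0,"z":0.006,"rx":0,"ry":0,"rz":0,"claw":0.035},{"x":0,"y":0,"z":0.0065,"rx":0,"ry":0,"rz":0,"claw":0.035},{"x":0,"y":0,"z":0.0065,"rx":0,"ry":0,"rz":0,"claw":0.035},{"x":0,"y":0,"z":0.0065,"rx":0,"ry":0,"rz":0,"claw":0.035}]'
```

```text
clock: 32.4
tool_pos: [452.6, -328.9, 70.7]
ee_rot: [[-1.0, -0.0, 0.001], [-0.0, 1.0, -0.0], [-0.001, -0.0, -1.0]]
wrist_force: [-0.8, 2.3, 6.5]
finger_gap: 0.502
gripper_force: 25.7
```

```bash
python3 -m pendant '[{"x":0,"y":0,"z":0,"rx":0,"ry":0,"rz":0,"claw":0.05},{"x":0,"y":0,"z":0,"rx":0,"ry":0,"rz":0,"claw":0.065},{"x":0,"y":0,"z":0,"rx":0,"ry":0,"rz":0,"claw":0.085},{"x":0,"y":0,"z":0,"rx":0,"ry":0,"rz":0,"claw":0.085},{"x":0,"y":0,"z":0,"rx":0,"ry":0,"rz":0,"claw":0.085},{"x":0,"y":0,"z":-0.02,"rx":0,"ry":0,"rz":0,"claw":0.085},{"x":0,"y":0,"z":-0.06,"rx":0,"ry":0,"rz":0,"claw":0.085},{"x":0,"y":0,"z":-0.11,"rx":0,"ry":0,"rz":0,"claw":0.085}]'
python3 -m pendant '[{"x":0,"y":0,"z":-0.05,"rx":0,"ry":0,"rz":0,"claw":0.085},{"x":0,"y":0.02,"z":-0.06,"rx":0,"ry":0,"rz":0,"claw":0.085},{"x":0,"y":0.065,"z":-0.06,"rx":0,"ry":0,"rz":0,"claw":0.085},{"x":0,"y":0.115,"z":-0.06,"rx":0,"ry":0,"rz":0,"claw":0.085},{"x":0,"y":0.165,"z":-0.06,"rx":0,"ry":0,"rz":0,"claw":0.085},{"x":0,"y":0.215,"z":-0.06,"rx":0,"ry":0,"rz":0,"claw":0.085},{"x":0,"y":0.265,"z":-0.06,"rx":0,"ry":0,"rz":0,"claw":0.085},{"x":0,"y":0.3,"z":-0.06,"rx":0,"ry":0,"rz":0,"claw":0.085}]'
python3 -m pendant '[{"x":0,"y":0.04,"z":0,"rx":0,"ry":0,"rz":0,"claw":0.085},{"x":0,"y":0.09,"z":0,"rx":0,"ry":0,"rz":0,"claw":0.085},{"x":0,"y":0.13,"z":0,"rx":0,"ry":0,"rz":0,"claw":0.085},{"x":0,"y":0.15,"z":0,"rx":0,"ry":0,"rz":0,"claw":0.085},{"x":0,"y":0.15,"z":0,"rx":0,"ry":0,"rz":0,"claw":0.085},{"x":0,"y":0.15,"z":0,"rx":0,"ry":0,"rz":0,"claw":0.085}]'
python3 - <<'E'
from h import *
save('scene','end_s.png',(125,150,325,300),4)
save('top','end_t.png',(105,180,345,320),3.3)
for th,h in(('beaker_center',69),('bottle_center',62),('pot_center',74)):
    for n in('scene','top'):
        for a in vision.regions_of(th,n)[:2]: print(th,n,round(a['conf'],2),px2z(n,[a['location']],h).round())
E
```

```text
clock: 33.4
tool_pos: [451.6, -328.3, 179.8]
ee_rot: [[-1.0, -0.0, -0.002], [-0.0, 1.0, 0.002], [0.002, 0.002, -1.0]]
wrist_force: [0.3, -0.7, 1.1]
finger_gap: 0.992
gripper_force: 0.0
clock: 34.4
tool_pos: [451.1, -26.4, 238.9]
ee_rot: [[-1.0, -0.002, -0.001], [-0.002, 1.0, 0.001], [0.001, 0.001, -1.0]]
wrist_force: [0.2, -0.9, 0.9]
finger_gap: 0.994
gripper_force: 0.0
clock: 35.15
tool_pos: [451.7, 120.8, 239.2]
ee_rot: [[-1.0, -0.0, -0.001], [-0.0, 1.0, -0.0], [0.001, -0.0, -1.0]]
wrist_force: [0.1, -0.1, 0.1]
finger_gap: 1.001
gripper_force: 0.0
beaker_center scene 0.63 [[ 467. -205.   69.]]
beaker_center scene 0.53 [[ 453. -336.   69.]]
beaker_center top 0.62 [[ 538. -118.   69.]]
beaker_center top 0.48 [[ 461. -337.   69.]]
bottle_center scene 0.61 [[ 533. -134.   62.]]
bottle_center top 0.85 [[ 540. -115.   62.]]
pot_center scene 0.83 [[433. 323.  74.]]
pot_center top 0.57 [[439. 349.  74.]]
```

View pics/end_s.png

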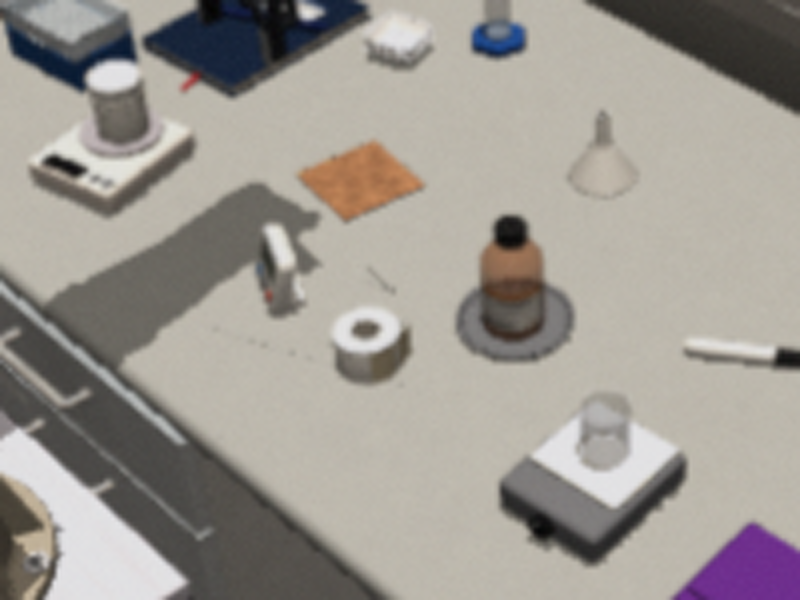

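View pics/end_t.png

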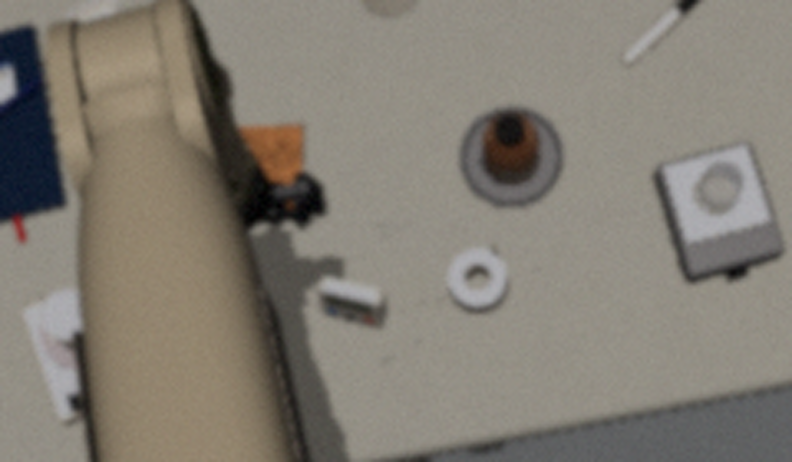

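Both end pictures show all three vessels upright and centred: pot on the pan (scene 120,105), bottle in the tray (512,290), beaker on the white stirrer plate (605,435). Timer, roll and funnel are where they were, and the gripper is clear. Handing in.

```bash
python3 -c "
from bench import job
print(job.sign_off())"
```

```text
the job is handed in; nothing more can be done
None
```

The job is handed in at about 35 s: pot on the balance pan, beaker on the stirrer plate, bottle in the spill tray, each upright and centred in the final pictures, with the timer, label roll and funnel unmoved.

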